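# Zero the pour-over scale and start its timer

### The arm

A 7-joint arm with a two-finger parallel gripper is mounted at the origin on the work surface. World frame = base frame: x ahead of the robot, y to its left, z up, the work surface at z = 0. Lengths are in m, angles in rad, forces in N, time in s.
With the tool pointing down it reaches from about 0.35 to 0.9 m from the base axis. Payload 8.1 kg.
Tool frame: the origin (TCP) lies at the very end of the fingers, on their centre line; the grasp point (between the pads) lies 19 mm behind it (bot.grip_depth is the distance from the TCP to the grasp point, in m); z points along the fingers, y is the line along which they close (so a half turn about z gives the same grasp; the last joint's range is limited). The gripper opens to 85 mm and grips with 20 to 120 N. Pads are 22 mm wide; open, the fingers measure 114 mm over their backs; the gripper's body (76 mm by 85 mm) begins 54 mm behind the grasp point. The pads swing forward as they close: fully open they stand 13 mm farther back than shut.
Start: joints at [1.111, 0.434, 0.025, 1.573, -0.012, 1.134, -0.075], TCP at [0.218, -0.586, 0.21] pointing down, gripper open.
Joint ranges: [-2.62, 2.62], [-0.44, 2.09], [-1.27, 1.32], [0.08, 2.57], [-1.32, 4.46], [0.12, 2], [-2.74, 2.74]. Speed limits (rad/s): [2.22, 2.22, 3.01, 3.01, 3.14, 3.14, 3.14].

### API

Orientations are given as a unit quaternion [w, x, y, z].
In Python, from workcell import bot gives the robot as it stands.
- The arm moves only by the shell command python3 -m jog 'ROWS' [FORCE]. ROWS is JSON, a list of rows, each a list of 5 numbers: the closure, from 0 (fully open) to 1 (shut), then the shift along the tool's x, y, z in m, then the turn about the tool's z in rad. A call has 1 to 5 rows; each row shifts and turns the commanded pose from where the row before left it, along the tool's axes as they then stand; what a row does not reach is not made up. A row lasts 1/10 s, in which the tool goes at most 50 mm and 8.59 degrees, less where a joint would pass 70% of its speed; a pose out of reach is approached as far as the arm can. A call with a gripper value outside its range is refused whole. The fingers move at their own pace and stop on an object; FORCE is the grip in N (left out, the last holds). Time passes only in rows, so rows that do not move let the fingers close. It gives the time, the measured TCP pose, the force, the opening and the grip force at its end, in the units of the state.
- bot.sense(): the state, without advancing time (a new reading comes with each control period).
- bot.grab_frame(name): name is "scene" or "top" or "wrist"; returns a dict with "frame" (420x560x3 uint8, blue, green, red), "fx", "fy", "cx", "cy" (pixels), "rvec" (rotation vector, rad) and "tvec" (3), from world to camera coordinates, as OpenCV has them. Camera axes: x right, y down, z forward; pixel columns grow to the right and rows downward; lengths in m; the calibration is good to about 2 mm. A picture is of the moment at which its call begins. There is no depth.
- bot.close_job(): hands the job in; it is judged then, once.
Trained networks look in a picture, given as the dict that the camera call returned (one of the last four; its "shot" number tells which), for a name from the list of things; names that differ only in an ending like _2 or _b are one class to them, and where a whole thing is asked for, a point or a joint stands for the part that bears it (a point fixed in the world has none). Each returns a list of dicts, best first, with "conf" (0 to 1); they miss things now and then, are a little off and sometimes report something else, mostly with a low value. They report only what shows in the picture. A call takes as long as a camera call. They do not tell look-alikes from the thing itself.
- bot.regions_of(query, picture): "region" (420x560 bool, what is visible of it).
- bot.mark_of(query, picture): "position" ([x, y, z] in m, in the coordinates of the camera as it stood for that picture, good to about 4 mm: a listed point, or the origin of a listed thing).
The state is a dict: "time_s": time; "qpos": joint angles; "joint_vel": joint speeds; "joint_efforts": joint torques, N m; "position": TCP position; "ee_rot": TCP orientation; "force": force on the tool from outside, world axes, zero at the start; "wrist_torque": the same for the moment, N m; "gripper_width": finger opening in m; "grasp_force": force on a finger pad.
Only numpy, scipy, OpenCV 4.12 (cv2) and the standard library are available. Lean on these libraries where they do the work, as an engineer would, in place of code of your own. Each camera call takes 0.05 s, during which the arm holds its last target. There are 200 camera calls.

### The job

Get the pour-over with the pale blue dripper ready to brew: on the scale that carries it, press the round white zero button with the fingertips and let it come back up, then push down the square green timer key, which stays down, and withdraw. Press slowly and gently, without ramming the keys against their end stops, and leave the keys of the other two scales alone; do not pick up, shift or knock over any scale or anything standing on them.

Things in the scene. Friction and masses are not known exactly. Their poses are not given: they have to be found in the camera images.
- scale_a: Brew scale to work on, under the brewer with the pale blue dripper: loose black slab 210 (its x) x 140 (y) x 28 mm high, 0.9 kg. Origin: centre of its underside. On its front (-x, towards the robot), either side of a display, both centred 83 mm ahead (-x) of the origin: a round white zero button, left seen from the robot (+42 mm in y), and a square green timer key, right (-42 mm in y).
- tare_a_top (a point): Centre of the top face of the round white zero button (28 mm across) of scale_a; at rest 42 mm above the table, 14 mm above the scale's deck. It moves with the button.
- tare_a (a joint): Travel of that white button in m: 0 up, 0.010 fully down; it counts as pressed from 0.004. A spring resists with 1.5 N at first, 3.7 N at 0.004 and 7 N when fully down, and brings it back up when let go.
- timer_a_top (a point): Centre of the top face of the square green timer key (27 mm square) of scale_a; up, it stands 42 mm above the table, 14 mm above the deck. It moves with the key.
- timer_a (a joint): Travel of that green key in m: 0 up (timer stopped), 0.010 fully down; it counts as down from 0.004. It resists with 3.5 N at first, 4.7 N at 0.004 and 6.5 N when fully down, and stays where it is left: it starts up and, once pressed, stays down.
- scale_b: Brew scale under the brewer with the white dripper: loose black slab 210 (its x) x 140 (y) x 28 mm high, 0.9 kg. Origin: centre of its underside. On its front (-x, towards the robot), either side of a display, both centred 83 mm ahead (-x) of the origin: a round white zero button, left seen from the robot (+42 mm in y), and a square green timer key, right (-42 mm in y).
- tare_b_top (a point): Centre of the top face of the round white zero button (28 mm across) of scale_b; at rest 42 mm above the table, 14 mm above the scale's deck. It moves with the button.
- tare_b (a joint): Travel of that white button in m: 0 up, 0.010 fully down; it counts as pressed from 0.004. A spring resists with 1.5 N at first, 3.7 N at 0.004 and 7 N when fully down, and brings it back up when let go.
- timer_b_top (a point): Centre of the top face of the square green timer key (27 mm square) of scale_b; up, it stands 42 mm above the table, 14 mm above the deck. It moves with the key.
- timer_b (a joint): Travel of that green key in m: 0 up (timer stopped), 0.010 fully down; it counts as down from 0.004. It resists with 3.5 N at first, 4.7 N at 0.004 and 6.5 N when fully down, and stays where it is left: it starts up and, once pressed, stays down.
- scale_c: Brew scale under the terracotta mug: loose black slab 210 (its x) x 140 (y) x 28 mm high, 0.9 kg. Origin: centre of its underside. On its front (-x, towards the robot), either side of a display, both centred 83 mm ahead (-x) of the origin: a round white zero button, left seen from the robot (+42 mm in y), and a square green timer key, right (-42 mm in y).
- tare_c_top (a point): Centre of the top face of the round white zero button (28 mm across) of scale_c; at rest 42 mm above the table, 14 mm above the scale's deck. It moves with the button.
- tare_c (a joint): Travel of that white button in m: 0 up, 0.010 fully down; it counts as pressed from 0.004. A spring resists with 1.5 N at first, 3.7 N at 0.004 and 7 N when fully down, and brings it back up when let go.
- timer_c_top (a point): Centre of the top face of the square green timer key (27 mm square) of scale_c; up, it stands 42 mm above the table, 14 mm above the deck. It moves with the key.
- timer_c (a joint): Travel of that green key in m: 0 up (timer stopped), 0.010 fully down; it counts as down from 0.004. It resists with 3.5 N at first, 4.7 N at 0.004 and 6.5 N when fully down, and stays where it is left: it starts up and, once pressed, stays down.
- blue_brewer: Brewer: glass server with a black collar and handle (reaching 69 mm from the axis) and a pale blue cone dripper seated on it, one piece, loose, 0.5 kg, 152 mm high, at most 100 mm across at the dripper's rim. Stands upright on scale_a, towards its back, its axis about 42 mm behind (+x) the scale's origin. Origin: centre of its underside.
- white_brewer: Brewer: glass server with a black collar and handle (reaching 69 mm from the axis) and a white cone dripper seated on it, one piece, loose, 0.5 kg, 152 mm high, at most 100 mm across at the dripper's rim. Stands upright on scale_b, towards its back, its axis about 42 mm behind (+x) the scale's origin. Origin: centre of its underside.
- mug: Terracotta mug, 84 mm across, 90 mm high, with a handle, loose, 0.3 kg, standing on scale_c, its axis about 42 mm behind the scale's origin. Origin: centre of its underside.
Mind the look-alikes: they are no part of the job. What is meant by the mug is not yellow, and is the smaller of those in its own colour.

How it is judged:
By the outcome, as a careful person would: the job done as asked, in the order asked, and still so for the second after the job is handed in, with the robot touching nothing.
It also fails if it takes over 43 s, if anything falls off the work surface, if the arm or the gripper's body presses on something with over 40 N, if the wrist force passes 120 N, or if a joint passes its speed limit or range.

## Working session

There is one attempt and no reset: what is moved stays moved. The work goes in short steps, Python scripts to look and compute and a shell command to move; the robot and the scene stay as the last step left them, time stands still between calls to the robot, and variables do not carry over. Pictures are saved under pics/ and viewed, at most 10 in all, crops included, and the job is handed in when it is done.

```bash
mkdir -p pics; cat > h.py <<'E'
import numpy as np, cv2
from workcell import bot
def toW(p,P):
    R=cv2.Rodrigues(np.array(P["rvec"],float))[0]; return R.T@(np.array(p)-np.array(P["tvec"]).ravel())
def px(w,P):
    return cv2.projectPoints(np.array([w],float),np.array(P["rvec"],float),np.array(P["tvec"],float),np.array([[P["fx"],0,P["cx"]],[0,P["fy"],P["cy"]],[0,0,1.]]),None)[0].ravel()
def rep(names,P):
    for n in names:
        for d in bot.mark_of(n,P):
            w=toW(d["position"],P); print(n,round(d["conf"],2),w.round(3),px(w,P).round())
E
python3 - <<'E'
from h import *
s=bot.sense(); print(s)
ims=[]
for c in("scene","top"):
    P=bot.grab_frame(c); cv2.imwrite(f"pics/{c}.png",P["frame"]); print(c)
    rep(["tare_a_top","timer_a_top","scale_a","blue_brewer"],P)
E
```

```text
{'time_s': 0.0, 'qpos': array([ 1.11137722,  0.43521732,  0.0249661 ,  1.57411964, -0.01159067,
        1.13398462, -0.07510545]), 'joint_vel': array([ 2.90890459e-04,  4.34996777e-04, -8.40396335e-04, -1.64175142e-03,
        1.28904655e-04, -6.69954695e-05, -3.23116208e-04]), 'joint_efforts': array([-4.01364787e-04, -6.70476079e+01,  1.02531038e+00, -3.16213560e+01,
        1.57036039e-02,  1.24727818e-02, -5.01009333e-05]), 'position': array([ 0.21806276, -0.5851418 ,  0.20922071]), 'ee_rot': array([-7.62779923e-04,  9.84132671e-01,  1.77432405e-01, -2.13333075e-04]), 'force': array([-0.53240605, -0.75205345,  0.19899104]), 'wrist_torque': array([ 0.04392669, -0.00676645, -0.00925456]), 'grasp_force': 0.0, 'gripper_width': 0.08573065297131202}
scene
timer_a_top 0.59 [0.55  0.206 0.041] [341. 270.]
scale_a 0.92 [ 0.602 -0.24   0.003] [238. 208.]
scale_a 0.68 [ 0.639  0.23  -0.   ] [320. 300.]
scale_a 0.55 [0.616 0.002 0.004] [277. 249.]
scale_a 0.53 [ 0.529 -0.031  0.044] [295. 223.]
blue_brewer 0.83 [0.683 0.226 0.028] [306. 298.]
blue_brewer 0.66 [0.528 0.053 0.041] [312. 238.]
top
tare_a_top 0.41 [0.559 0.288 0.042] [147. 203.]
timer_a_top 0.61 [0.546 0.208 0.041] [176. 209.]
scale_a 0.93 [0.637 0.23  0.002] [173. 179.]
scale_a 0.85 [ 0.603 -0.244  0.005] [339. 193.]
blue_brewer 0.72 [0.682 0.227 0.029] [173. 161.]
blue_brewer 0.54 [ 0.511 -0.271  0.043] [351. 224.]
```

View pics/scene.png

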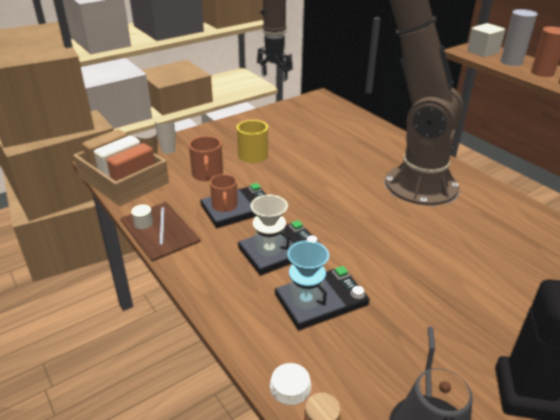

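View pics/top.png

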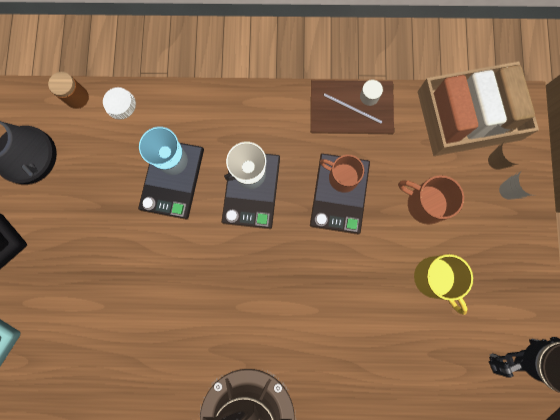

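The pictures show the blue dripper's scale as the left one in the top view, with its white button at about (149,203) and its green key at about (178,209). The marks agree with a scale at (0.637, 0.230), yaw about -0.15. I'll set out at the current height, with the fingers shut.

```bash
python3 -m jog '[[1,0.015,-0.017,0,0],[1,0.0296,-0.0336,0,0],[1,0.0296,-0.0336,0,0],[1,0.0296,-0.0336,0,0],[1,0.0296,-0.0336,0,0]]' 40
python3 -m jog '[[1,0.0296,-0.0336,0,0],[1,0.0296,-0.0336,0,0],[1,0.0296,-0.0336,0,0],[1,0.0296,-0.0336,0,0],[1,0.0296,-0.0336,0,0]]'
python3 -m jog '[[1,0.0296,-0.0336,0,0],[1,0.0296,-0.0336,0,0],[1,0.0296,-0.0336,0,0],[1,0.0296,-0.0336,0,0],[1,0.0296,-0.0336,0,0]]'
```

```text
time_s: 1.0
position: [0.2908, -0.3956, 0.2102]
ee_rot: [0.0, 0.984, 0.177, 0.0]
force: [0.6, 0.3, 0.3]
gripper_width: 0.0122
grasp_force: 0.0
time_s: 1.5
position: [0.3709, -0.1865, 0.2104]
ee_rot: [0.0, 0.984, 0.177, 0.0]
force: [0.1, -0.2, -0.1]
gripper_width: -0.0002
grasp_force: 0.0
time_s: 2.0
position: [0.4509, 0.0227, 0.2104]
ee_rot: [0.0, 0.984, 0.177, 0.0]
force: [0.6, 0.3, -0.2]
gripper_width: 0.0001
grasp_force: 0.0
```

```bash
python3 -m jog '[[1,0.025,-0.038,0,0],[1,0.025,-0.038,0,0],[1,0.025,-0.038,0,0],[1,0.025,-0.038,0,0],[1,0.02,-0.03,0,0]]'
python3 -m jog '[[1,0,0,0,0.125],[1,0,0,0,0.125],[1,0,0,0,0.125],[1,0,0,0,0.125],[1,0,0,0,0]]'
python3 - <<'E'
from h import *
P=bot.grab_frame("wrist"); cv2.imwrite("pics/w1.png",P["frame"])
rep(["tare_a_top","timer_a_top","scale_a","blue_brewer"],P)
P=bot.grab_frame("top"); print("top")
rep(["tare_a_top","timer_a_top"],P)
s=bot.sense();print(s["position"],s["ee_rot"],s["force"])
E
```

```text
time_s: 2.5
position: [0.4995, 0.2364, 0.2102]
ee_rot: [-0.0, 0.984, 0.178, 0.0]
force: [0.1, -0.6, -0.1]
gripper_width: 0.0002
grasp_force: 0.0
time_s: 3.0
position: [0.4994, 0.2335, 0.2101]
ee_rot: [0.0, 0.997, -0.073, 0.0]
force: [-0.3, 0.7, 0.3]
gripper_width: 0.0001
grasp_force: 0.0
tare_a_top 0.96 [0.564 0.29  0.046] [209. 125.]
timer_a_top 0.63 [0.547 0.204 0.041] [299. 129.]
scale_a 0.77 [ 0.637  0.235 -0.003] [256.  41.]
scale_a 0.67 [ 0.608  0.006 -0.002] [480.  36.]
blue_brewer 0.67 [ 0.519 -0.031  0.038] [537. 122.]
top
tare_a_top 0.42 [0.559 0.285 0.04 ] [148. 203.]
timer_a_top 0.67 [0.55  0.206 0.042] [176. 207.]
[0.49936458 0.23336523 0.20996814] [-2.11348705e-06  9.97463470e-01 -7.11802223e-02 -3.59403246e-05] [-0.90774094 -0.90858365 -0.62296905]
```

View pics/w1.png

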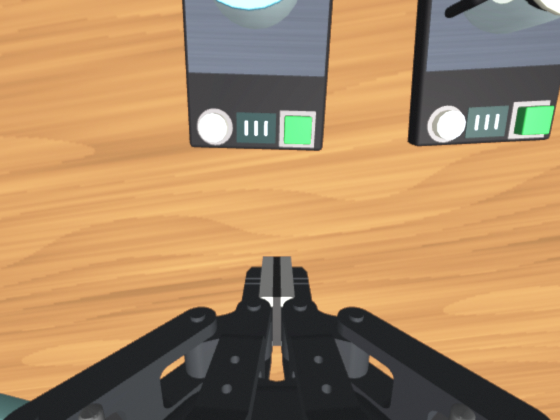

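The wrist view shows our white button at (214,126) and the green key at (298,129). With the pixel correction they sit at about (0.561, 0.286) and (0.548, 0.203). I'll go over the white button, slightly to its front, and descend.

```bash
python3 -m jog '[[1,0.017,-0.021,0,0],[1,0.017,-0.021,0,0],[1,0.016,-0.019,0,0],[1,0,0,0.03,0],[1,0,0,0.04,0]]'
python3 -m jog '[[1,0,0,0.04,0],[1,0,0,0.025,0],[1,0,0,0.01,0],[1,0,0,0,0],[1,0,0,0,0]]'
python3 - <<'E'
from h import *
P=bot.grab_frame("wrist"); cv2.imwrite("pics/w2.png",P["frame"])
rep(["tare_a_top","timer_a_top"],P)
s=bot.sense();print(s["position"],s["force"],px(s["position"],P))
E
```

```text
time_s: 3.9
position: [0.5593, 0.2883, 0.1408]
ee_rot: [-0.002, 0.997, -0.071, 0.002]
force: [-0.9, 0.2, 0.2]
gripper_width: 0.0002
grasp_force: 0.0
time_s: 4.4
position: [0.5583, 0.2873, 0.0663]
ee_rot: [-0.001, 0.997, -0.071, 0.001]
force: [-0.5, 0.4, 0.9]
gripper_width: -0.0001
grasp_force: 0.0
tare_a_top 0.69 [0.563 0.291 0.044] [269. 230.]
timer_a_top 0.76 [0.547 0.206 0.038] [406. 231.]
[0.55852531 0.28730685 0.06672095] [ 0.03178056 -0.52337518  0.10820863] [276.45817524 251.46341938]
```

View pics/w2.png

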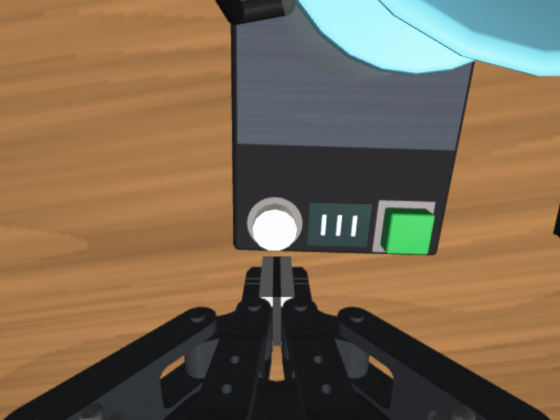

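The button is at (275,229), straight ahead of the fingers. The height (about 0.044) and spacing check out. I'll go down gently, watching the force.

```bash
python3 -m jog '[[1,0.002,0,0.006,0],[1,0,0,0.006,0],[1,0,0,0.005,0],[1,0,0,0.002,0],[1,0,0,0,0]]'
python3 -m jog '[[1,0,0,0.001,0],[1,0,0,0.001,0],[1,0,0,0.001,0],[1,0,0,0.001,0],[1,0,0,0.001,0]]'
```

```text
time_s: 5.05
position: [0.5591, 0.2862, 0.0454]
ee_rot: [0.0, 0.997, -0.072, -0.0]
force: [-0.1, -0.0, 0.6]
gripper_width: -0.0001
grasp_force: 0.0
time_s: 5.55
position: [0.5596, 0.2864, 0.041]
ee_rot: [-0.0, 0.997, -0.072, 0.0]
force: [-1.0, 0.2, -0.3]
gripper_width: -0.0004
grasp_force: 0.0
```

```bash
python3 -m jog '[[1,0,0,0.001,0],[1,0,0,0.001,0],[1,0,0,0.0005,0],[1,0,0,0,0],[1,0,0,0,0]]'
```

```text
time_s: 6.05
position: [0.5595, 0.2864, 0.0385]
ee_rot: [0.0, 0.997, -0.072, 0.0]
force: [-0.9, -0.6, -0.2]
gripper_width: -0.0
grasp_force: 0.0
```

```bash
python3 -m jog '[[1,0,0,0.0005,0],[1,0,0,0.0005,0],[1,0,0,0.0005,0],[1,0,0,0,0],[1,0,0,0,0]]'
python3 - <<'E'
from h import *
P=bot.grab_frame("wrist"); cv2.imwrite("pics/w3.png",P["frame"][150:400,130:480].repeat(2,0).repeat(2,1))
rep(["tare_a_top"],P)
s=bot.sense();print(s["position"],s["force"],s["wrist_torque"],s["joint_efforts"])
E
```

```text
time_s: 6.55
position: [0.5595, 0.2864, 0.037]
ee_rot: [0.0, 0.997, -0.072, -0.0]
force: [-0.3, 0.6, 0.1]
gripper_width: -0.0
grasp_force: 0.0
tare_a_top 0.94 [0.561 0.292 0.046] [264. 257.]
[0.55950858 0.28640835 0.03700817] [-0.66320092 -0.92120259  0.01818905] [ 0.02757636 -0.061191    0.04105937] [-3.17670638e-04 -7.41058445e+01 -6.05238184e+00 -2.47297382e+01
  1.23071624e-02  2.77198400e-03 -4.62331570e-05]
```

View pics/w3.png

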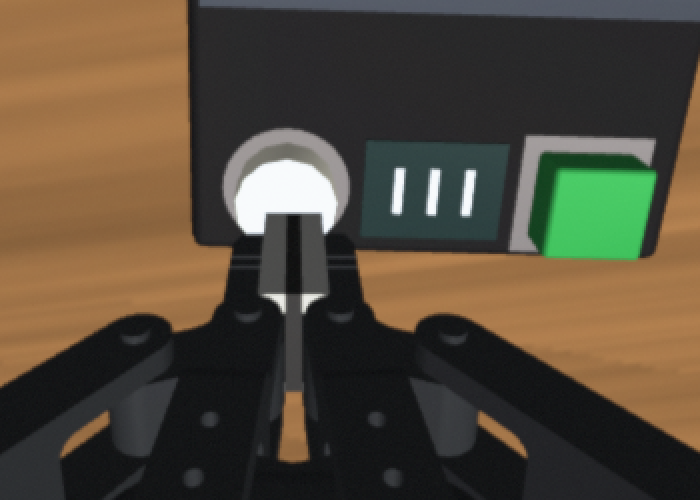

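```bash
python3 - <<'E'
from h import *
P=bot.grab_frame("wrist")
R=cv2.Rodrigues(np.array(P["rvec"],float))[0]; C=-R.T@np.array(P["tvec"]).ravel()
def at(u,v,z):
    d=R.T@np.array([(u-P["cx"])/P["fx"],(v-P["cy"])/P["fy"],1]); return (C+d*(z-C[2])/d[2]).round(4)
print("cam",C, "axis",R[2])
print("button",at(273,254,.042),"green",at(130+300,150+213*.5,.042))
s=bot.sense();t=s["position"];print(t,px(t,P),px(t+[.011,-.0016,0],P))
for z in(.037,.042,.047,.052,.057): print(z,at(277,256.5,z))
for h in (0,.005,.01,.015,.02): print(h, px(t+[0,0,h],P))
E
python3 -m jog '[[1,0,0,0,0]]'
```

```text
cam [0.63813845 0.27524392 0.201091  ] axis [-0.31011843  0.04443903 -0.94965874]
button [0.5607 0.2881 0.042 ] green [0.5473 0.2052 0.042 ]
[0.55953008 0.28642185 0.03702454] [276.50619593 251.46567839] [276.54984554 232.72362388]
0.037 [0.5564 0.2866 0.037 ]
0.042 [0.5589 0.2862 0.042 ]
0.047 [0.5614 0.2859 0.047 ]
0.052 [0.5639 0.2856 0.052 ]
0.057 [0.5664 0.2852 0.057 ]
0 [276.50619593 251.46567839]
0.005 [276.51106493 255.57488838]
0.01 [276.51620404 259.91205891]
0.015 [276.52163638 264.49670052]
0.02 [276.52738778 269.35061559]
time_s: 6.8
position: [0.5595, 0.2864, 0.037]
ee_rot: [0.0, 0.997, -0.072, -0.0]
force: [-0.2, -0.1, 0.2]
gripper_width: -0.0003
grasp_force: 0.0
```

The pixel fit puts the button centre at (0.561, 0.288), so the fingers are above it. The fingertip seems to end several mm higher than the nominal TCP, which explains the missing contact force. I'll keep lowering in small steps.

```bash
python3 -m jog '[[1,0,0,0.001,0],[1,0,0,0.001,0],[1,0,0,0,0]]'; python3 -m jog '[[1,0,0,0.0005,0],[1,0,0,0.0005,0],[1,0,0,0,0]]'
```

```text
time_s: 7.1
position: [0.5594, 0.2863, 0.0348]
ee_rot: [0.0, 0.997, -0.072, -0.0]
force: [0.2, 0.5, 0.8]
gripper_width: 0.0001
grasp_force: 0.0
time_s: 7.4
position: [0.5595, 0.2863, 0.0339]
ee_rot: [0.0, 0.997, -0.072, -0.0]
force: [-0.3, 0.1, 0.0]
gripper_width: 0.0
grasp_force: 0.0
```

```bash
python3 - <<'E'
from h import *
P=bot.grab_frame("wrist"); a=P["frame"][200:320,210:370]
Q=bot.grab_frame("scene"); b=Q["frame"][230:350,280:440]
cv2.imwrite("pics/w4.png",cv2.resize(np.vstack([a,b]),None,fx=2.4,fy=2.4,interpolation=cv2.INTER_CUBIC))
E
```

```text
(no output)
```

View pics/w4.png

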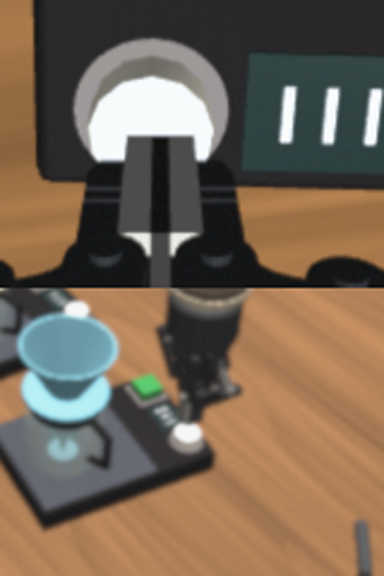

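```bash
python3 - <<'E'
from h import *
Q=bot.grab_frame("scene");t=bot.sense()["position"]
for h in(0,.01,.02): print(h,px(t+[0,0,h],Q))
print("button",px([.561,.288,.042],Q),px([.561,.288,.028],Q), "tip -x20", px(t+[-.02,0,0],Q))
E
python3 -m jog '[[1,0,0,0.0005,0],[1,0,0,0.0005,0],[1,0,0,0,0]]'; python3 -m jog '[[1,0,0,0.0005,0],[1,0,0,0.0005,0],[1,0,0,0,0]]'
```

```text
0 [358.35523935 290.83309842]
0.01 [358.72209059 288.06089411]
0.02 [359.09211372 285.26472056]
button [358.64453157 289.20879479] [358.13206959 293.07797684] tip -x20 [364.0543007  287.71244918]
time_s: 7.85
position: [0.5595, 0.2864, 0.0329]
ee_rot: [0.0, 0.997, -0.072, -0.0]
force: [-0.8, -0.5, -0.7]
gripper_width: -0.0001
grasp_force: 0.0
time_s: 8.15
position: [0.5595, 0.2863, 0.0319]
ee_rot: [0.0, 0.997, -0.072, -0.0]
force: [-0.5, -0.2, -0.1]
gripper_width: 0.0
grasp_force: 0.0
```

```bash
python3 -m jog '[[1,0,0,0.001,0],[1,0,0,0.001,0],[1,0,0,0.001,0],[1,0,0,0.001,0],[1,0,0,0,0]]'
python3 - <<'E'
from h import *
F=[];
for i in range(3):
    P=bot.grab_frame("wrist"); F.append(bot.sense()["force"])
print(np.mean(F,0)); rep(["tare_a_top"],P)
E
```

```text
time_s: 8.65
position: [0.5594, 0.2863, 0.0278]
ee_rot: [0.0, 0.997, -0.072, -0.0]
force: [-0.3, -0.2, -0.2]
gripper_width: 0.0002
grasp_force: 0.0
[ 0.15041921 -0.25476932  0.36566075]
tare_a_top 0.58 [0.562 0.292 0.047] [265. 265.]
```

```bash
python3 -m jog '[[1,0,0,0.001,0],[1,0,0,0.001,0],[1,0,0,0.001,0],[1,0,0,0,0]]'
python3 -m jog '[[1,0,0,0,0]]'
python3 - <<'E'
from h import *
P=bot.grab_frame("wrist"); a=P["frame"][200:320,210:370]
Q=bot.grab_frame("scene"); b=Q["frame"][230:350,300:460]
Q=bot.grab_frame("top"); c=Q["frame"][150:270,90:250]
cv2.imwrite("pics/w5.png",cv2.resize(np.hstack([a,b,c]),(792,198),interpolation=cv2.INTER_CUBIC))
print(bot.sense()["position"],bot.sense()["force"],px(bot.sense()["position"],Q))
E
```

```text
time_s: 9.25
position: [0.5594, 0.2863, 0.0248]
ee_rot: [0.0, 0.997, -0.072, -0.0]
force: [0.0, 0.7, 0.6]
gripper_width: -0.0002
grasp_force: 0.0
time_s: 9.35
position: [0.5595, 0.2863, 0.0249]
ee_rot: [0.0, 0.997, -0.072, -0.0]
force: [0.4, 0.2, 1.6]
gripper_width: -0.0002
grasp_force: 0.0
[0.55953325 0.28639434 0.02501188] [ 0.29117684 -0.14633187  0.1541547 ] [149.43379735 204.27331629]
```

View pics/w5.png

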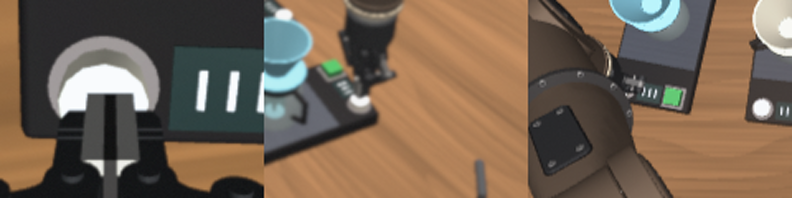

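The wrist crop shows the tip still above the white button and close to it, with the button itself not pressed. The reported TCP is plainly too low, so I'll go by force.

```bash
python3 -m jog '[[1,0,0,0.001,0],[1,0,0,0.001,0],[1,0,0,0,0]]'
python3 -m jog '[[1,0,0,0,0]]'
python3 -m jog '[[1,0,0,0.001,0],[1,0,0,0.001,0],[1,0,0,0,0]]'
python3 -m jog '[[1,0,0,0,0]]'
```

```text
time_s: 9.8
position: [0.5594, 0.2863, 0.0228]
ee_rot: [0.0, 0.997, -0.072, -0.0]
force: [-0.7, 0.3, 0.1]
gripper_width: -0.0
grasp_force: 0.0
time_s: 9.9
position: [0.5595, 0.2864, 0.0229]
ee_rot: [0.0, 0.997, -0.072, -0.0]
force: [-0.4, 0.7, 0.3]
gripper_width: 0.0
grasp_force: 0.0
time_s: 10.2
position: [0.5596, 0.2864, 0.021]
ee_rot: [-0.0, 0.997, -0.072, 0.0]
force: [-0.0, 0.0, 1.0]
gripper_width: -0.0
grasp_force: 0.5
time_s: 10.3
position: [0.5595, 0.2864, 0.0209]
ee_rot: [0.0, 0.997, -0.072, -0.0]
force: [-0.7, -0.2, -1.0]
gripper_width: 0.0001
grasp_force: 0.0
```

```bash
python3 -m jog '[[1,0,0,0.001,0],[1,0,0,0.001,0],[1,0,0,0,0]]'
python3 -m jog '[[1,0,0,0,0]]'
python3 -m jog '[[1,0,0,0.001,0],[1,0,0,0.001,0],[1,0,0,0,0]]'
python3 -m jog '[[1,0,0,0,0]]'
```

```text
time_s: 10.6
position: [0.5595, 0.2864, 0.019]
ee_rot: [0.0, 0.997, -0.072, 0.0]
force: [0.3, -0.1, 2.3]
gripper_width: 0.0
grasp_force: 1.2
time_s: 10.7
position: [0.5595, 0.2864, 0.019]
ee_rot: [0.0, 0.997, -0.072, 0.0]
force: [-0.5, -0.4, 2.9]
gripper_width: 0.0
grasp_force: 1.2
time_s: 11.0
position: [0.5595, 0.2864, 0.017]
ee_rot: [0.0, 0.997, -0.072, 0.0]
force: [-0.2, -0.7, 3.4]
gripper_width: 0.0001
grasp_force: 1.8
time_s: 11.1
position: [0.5595, 0.2864, 0.017]
ee_rot: [0.0, 0.997, -0.072, 0.0]
force: [-1.3, -1.1, 2.9]
gripper_width: -0.0001
grasp_force: 1.7
```

Contact came at about z 0.0205. I'll press to about 6 mm of travel.

```bash
python3 -m jog '[[1,0,0,0.001,0],[1,0,0,0.001,0],[1,0,0,0,0]]'
python3 -m jog '[[1,0,0,0.0005,0],[1,0,0,0,0]]'
python3 -m jog '[[1,0,0,0,0]]'
```

```text
time_s: 11.4
position: [0.5595, 0.2864, 0.0149]
ee_rot: [0.0, 0.997, -0.072, 0.0]
force: [-1.4, -0.0, 4.1]
gripper_width: -0.0004
grasp_force: 2.3
time_s: 11.6
position: [0.5596, 0.2864, 0.0145]
ee_rot: [-0.0, 0.997, -0.072, 0.0]
force: [-0.2, -0.8, 4.3]
gripper_width: 0.0
grasp_force: 2.4
time_s: 11.7
position: [0.5596, 0.2864, 0.0145]
ee_rot: [-0.0, 0.997, -0.072, 0.0]
force: [-1.1, -0.7, 4.9]
gripper_width: -0.0001
grasp_force: 2.4
```

```bash
python3 -m jog '[[1,0,0,0.0005,0],[1,0,0,0,0],[1,0,0,0,0]]'
python3 -m jog '[[1,0,0,-0.002,0],[1,0,0,-0.003,0],[1,0,0,-0.004,0],[1,0,0,-0.01,0],[1,0,0,-0.015,0]]'
python3 -m jog '[[1,0,0.014,0,0],[1,0,0.025,0,0],[1,0,0.025,0,0],[1,0,0.02,0,0],[1,0,0,0,0]]'
python3 - <<'E'
from h import *
P=bot.grab_frame("wrist"); cv2.imwrite("pics/w6.png",P["frame"])
rep(["tare_a_top","timer_a_top"],P); print(bot.sense()["position"],bot.sense()["ee_rot"])
E
```

```text
time_s: 12.0
position: [0.5596, 0.2864, 0.014]
ee_rot: [0.0, 0.997, -0.072, 0.0]
force: [-1.5, -0.3, 4.7]
gripper_width: 0.0004
grasp_force: 2.6
time_s: 12.5
position: [0.5589, 0.286, 0.0481]
ee_rot: [0.0, 0.997, -0.072, -0.001]
force: [0.2, 0.2, 0.1]
gripper_width: 0.0002
grasp_force: 0.0
time_s: 13.0
position: [0.5473, 0.198, 0.0479]
ee_rot: [0.002, 0.997, -0.074, -0.0]
force: [0.0, -0.2, -0.1]
gripper_width: -0.0003
grasp_force: 0.0
tare_a_top 0.74 [0.563 0.289 0.044] [111. 245.]
timer_a_top 0.64 [0.548 0.207 0.041] [260. 247.]
[0.54760473 0.20328771 0.04829723] [-2.38605804e-04  9.97426051e-01 -7.17019556e-02  2.12244425e-04]
```

View pics/w6.png

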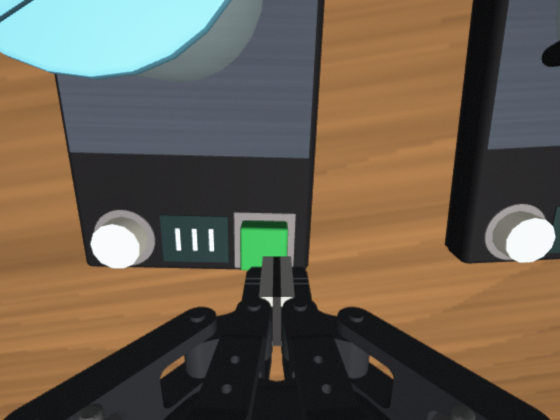

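The white button is back up at (117,246). The picture was taken while the arm was still settling about 5 mm off to the side, so the green key at (264,246) is in fact nearly in line. I'll descend onto it.

```bash
python3 -m jog '[[1,0,-0.001,0,0],[1,0,0,0.008,0],[1,0,0,0.008,0],[1,0,0,0.005,0],[1,0,0,0,0]]'
python3 -m jog '[[1,0,0,0.001,0],[1,0,0,0.001,0],[1,0,0,0.001,0],[1,0,0,0.001,0],[1,0,0,0.001,0]]'
python3 -m jog '[[1,0,0,0.001,0],[1,0,0,0.001,0],[1,0,0,0,0]]'
```

```text
time_s: 13.65
position: [0.5468, 0.204, 0.0257]
ee_rot: [0.001, 0.997, -0.071, -0.001]
force: [-0.8, 0.5, 0.2]
gripper_width: 0.0
grasp_force: 0.0
time_s: 14.15
position: [0.5478, 0.2042, 0.0221]
ee_rot: [-0.0, 0.997, -0.072, 0.0]
force: [-0.3, -0.9, 0.4]
gripper_width: -0.0003
grasp_force: 0.0
time_s: 14.45
position: [0.5477, 0.2042, 0.02]
ee_rot: [0.0, 0.997, -0.072, 0.0]
force: [-0.3, 0.3, 1.0]
gripper_width: 0.0001
grasp_force: 0.5
```

```bash
python3 -m jog '[[1,0,0,0.001,0],[1,0,0,0.001,0],[1,0,0,0,0]]'
python3 -m jog '[[1,0,0,0.001,0],[1,0,0,0.001,0],[1,0,0,0,0]]'
python3 -m jog '[[1,0,0,0.001,0],[1,0,0,0.001,0],[1,0,0,0,0]]'
```

```text
time_s: 14.75
position: [0.5477, 0.2042, 0.018]
ee_rot: [0.0, 0.997, -0.072, 0.0]
force: [-0.7, -0.7, 2.7]
gripper_width: 0.0002
grasp_force: 1.3
time_s: 15.05
position: [0.5477, 0.2042, 0.0159]
ee_rot: [0.0, 0.997, -0.072, 0.0]
force: [-1.0, -0.0, 3.1]
gripper_width: 0.0
grasp_force: 1.3
time_s: 15.35
position: [0.5477, 0.2042, 0.0139]
ee_rot: [0.0, 0.997, -0.072, 0.0]
force: [-0.1, -0.7, 2.1]
gripper_width: 0.0001
grasp_force: 1.5
```

```bash
python3 -m jog '[[1,0,0,0.0005,0],[1,0,0,0.0005,0],[1,0,0,0,0]]'
python3 -m jog '[[1,0,0,-0.002,0],[1,0,0,-0.003,0],[1,0,0,-0.01,0],[1,0,0,-0.025,0],[1,0,0,-0.03,0]]'
python3 -m jog '[[1,-0.01,0,-0.03,0],[1,-0.01,0,-0.03,0],[1,-0.01,0,-0.02,0],[1,0,0,0,0],[1,0,0,0,0]]'
python3 - <<'E'
from h import *
P=bot.grab_frame("wrist"); cv2.imwrite("pics/w7.png",P["frame"])
rep(["tare_a_top","timer_a_top","scale_a"],P); print(bot.sense()["force"])
E
```

```text
time_s: 15.65
position: [0.5477, 0.2043, 0.013]
ee_rot: [-0.0, 0.997, -0.072, 0.0]
force: [-0.2, -0.8, 3.6]
gripper_width: -0.0003
grasp_force: 2.2
time_s: 16.15
position: [0.5469, 0.204, 0.0835]
ee_rot: [0.0, 0.997, -0.071, -0.001]
force: [0.1, -0.2, 0.5]
gripper_width: 0.0002
grasp_force: 0.0
time_s: 16.65
position: [0.5182, 0.2085, 0.1636]
ee_rot: [-0.0, 0.997, -0.071, 0.001]
force: [0.2, 0.2, -0.2]
gripper_width: 0.0002
grasp_force: 0.0
tare_a_top 0.74 [0.563 0.291 0.045] [174. 157.]
timer_a_top 0.93 [0.547 0.206 0.031] [275. 158.]
timer_a_top 0.28 [0.564 0.292 0.045] [173. 156.]
scale_a 0.96 [ 0.609  0.01  -0.002] [478.  55.]
scale_a 0.93 [ 0.639  0.234 -0.002] [230.  58.]
[ 0.36804532 -0.73571898 -0.04199252]
```

View pics/w7.png

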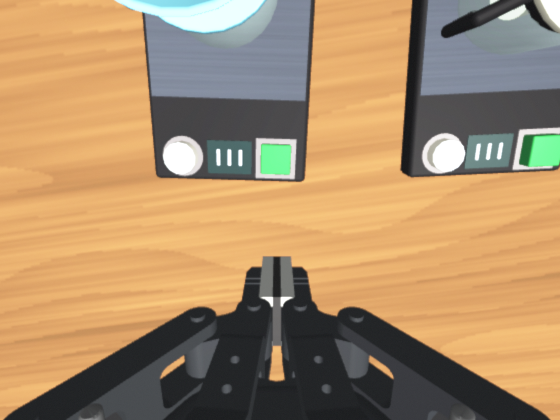

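The green key at (275,158) now sits inside its frame, with its top at 0.031 against 0.041 before. The white button is up, and the scale has not moved.

```bash
python3 -c "
from workcell import bot
print(bot.close_job())"
```

```text
the job is handed in; nothing more can be done
None
```

On the pale blue dripper's scale, I pressed the white zero button about 6 mm at roughly 5 N and it came back up; I then pushed the green timer key down and it stayed there, the arm withdrew, and I handed the job in at about 17 s (no verdict was returned).

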